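# Set the ball punch on the chasing mark

### The job

Pull the chest's deep top drawer well open by its bar handle, and lift the plain round steel punch out of the block in it. Set the punch's ball tip on the scribed cross in the small circle on the slanting copper sheet, square to the sheet, and press lightly and steadily (about 5 N). Finish while still gripping and pressing it there, ready for the hammer; leave the drawer open, the other two tools in the block, and everything else on the bench where it is.

Things in the scene. Friction and masses are not known exactly. Their poses are not given: they have to be found in the camera images.
- drawer (a joint): how far the deep top drawer of the wooden bench chest is pulled out (m): 0 shut, 0.165 at its stop. It slides level, straight out of the chest's front, with about 2 N of friction. The chest (fixed; 240 deep, 260 wide, 196 mm high, front towards the robot) may stand at a small angle.
- drawer_handle (a point): middle of the drawer's straight steel bar handle: bar 11 mm thick, 110 mm long, level, its axis 35 mm in front of the drawer front (about 29 mm free behind it; posts 47 mm either side of the middle), 44 mm below the chest's top and 152 mm above the bench. x points into the chest (the drawer opens along -x), y along the bar, z up.
- punch_mid (a point): middle of the wanted steel punch: a plain round bar 14 mm thick, 105 mm long over all, no wooden handle, a 12 mm ball tip at its lower end; 100 to 160 g. z runs along it towards its flat head. At the start it stands head up (it may lean 3 degrees) in any one of the three holes of the block in the shut drawer: head 177 mm above the bench, its upper 70 mm above the block.
- block_mid (a point): mouth of the middle one of three holes, 70 mm apart in a row along y, in the top of the wooden block fixed in the drawer; 95 mm behind the handle's bar, 107 mm above the bench. Holes 35 mm deep, 15.5 mm wide. The drawer's front, 45 mm ahead of the row, rises 76 mm above the block. The row is under the chest's top until the drawer is out. Axes as drawer_handle.
- punch_tip (a point): the lowest point of the punch's ball tip, 52.5 mm below punch_mid along its z axis; same axes.
- punch: the whole punch: origin at the tip, z towards the head.
- sheet_mark (a point): the mark: centre of the scribed circle (16 mm across) with a cross on the upper face of the copper sheet. The sheet is a round disc, 116 mm across and 3 mm thick, with an engraved border and a spray of leaves; the mark lies 20 mm from its centre on the side away from the leaves. z is the sheet's outward normal, which leans 16 degrees from upright, towards the robot or up to 52 degrees aside.
- sheet: the copper sheet: origin at the centre of its underside, z its outward normal. It rests on a springy bed in the bowl: pressed square it gives about 0.5 mm for each newton (2 N per mm, after 0.6 N), up to 10 mm, and springs back.
- bowl: the fixed iron chaser's bowl, 160 mm across, sitting at a slant in a rubber ring, with the copper sheet on top; origin on the bench under it. Its rim reaches 110 mm above the bench at the high side.
- scraper_mid (a point): middle of the scraper, one of the two other tools standing in the block: 104 mm long, pear-shaped wooden handle up to 25 mm thick at the top, brass ferrule, steel shank in its hole. To be left there.
- burnisher_mid (a point): middle of the burnisher, the other tool left in the block: same size and wooden handle.
- cup: white cup, 76 mm across, 62 mm high, behind the bowl; loose, leave it. Origin under its middle.
- collar: brass collar, 42 mm across, 30 mm high, on the bench in front of the bowl; loose, leave it. Origin under its middle.
- hammer: chasing hammer, 230 mm long, lying on the bench beyond the bowl; loose, leave it. Origin under its head.
- pencil: pencil lying in the round copper tray on the robot's right; leave it.
- chisel: small steel chisel, 117 mm long, lying in the tray; leave it.
- rule: steel rule, 160 mm long, lying in the tray; leave it.

How it is judged:
By the outcome, as a careful person would: the job done as asked, in the order asked, and still so for the second after the job is handed in, while the arm keeps its last pose, push and grip.
It also fails if it takes over 58 s, if anything falls off the work surface, if the arm or the gripper's body presses on something with over 40 N, if the wrist force passes 120 N, or if a joint passes its speed limit or range.

### The arm

A 7-joint arm with a two-finger parallel gripper is mounted at the origin on the work surface. World frame = base frame: x ahead of the robot, y to its left, z up, the work surface at z = 0. Lengths are in m, angles in degrees, forces in N, time in s.
With the tool pointing down it reaches from about 0.425 to 0.95 m from the base axis. Payload 16.7 kg.
Tool frame: the origin (TCP) lies at the very end of the fingers, on their centre line; the grasp point (between the pads) lies 19 mm behind it; z points along the fingers, x is the direction in which the jaws open and shut, and the axes are right-handed (so a half turn about z gives the same grasp; the last joint's range is limited). The gripper opens to 94 mm and grips with 3 to 60 N. Pads are 16 mm wide; open, the fingers measure 119 mm over their backs; the gripper's body (75 mm by 177 mm) begins 78 mm behind the grasp point.
Start: joints at [-83.852, 24.414, 4.234, 92.017, -1.954, 63.644, -3.845], TCP at [0.171, 0.653, 0.205] pointing down, gripper open.
Joint ranges: [-163.25, 163.25], [-28.42, 122.38], [-70.27, 78.77], [12.13, 141.07], [-58.53, 238.53], [9.26, 117.41], [-156.51, 156.51]. Speed limits (degrees/s): [108.29, 108.29, 136.94, 136.94, 172.46, 172.46, 172.46].

### API

Orientations are given as [roll, pitch, yaw] about the fixed x, y, z axes, in that order (R = Rz(yaw) Ry(pitch) Rx(roll)).
In Python, from rig import arm gives the robot as it stands. The module is installed in compiled form; this text tells all that it offers.
- The arm moves only by the tool send_rows, never from a script. Its arguments are lists of equal length, an entry for each row: "claw": the closure, from -1 (fully open) to 1 (shut); "translation": the shift along the tool's x, y, z in mm, a list of three; "twist": the turn, a rotation vector about the tool's x, y, z in rad, a list of three. A call has 1 to 10 rows; each row shifts and turns the pose as measured when the row begins, along the tool's axes as they then stand; what a row does not reach is not made up. A row lasts 1/8 s, in which the tool goes at most 62.5 mm and 10.7 degrees, less where a joint would pass 70% of its speed; a pose out of reach is approached as far as the arm can. A call with a gripper value outside its range is refused whole. The fingers move at their own pace and stop on an object; the grip force is fixed at half the most. Time passes only in rows, so rows that do not move let the fingers close. It gives the time, the measured TCP pose, the force and the opening at its end, in the units of the state.
- arm.read_state(): the state, without advancing time (a new reading comes with each control period).
- arm.capture(name): name is "side" or "top" or "wrist"; returns a dict with "image" (480x640x3 uint8, red, green, blue), "intrinsics" (3x3 intrinsics, pixels), "k1" (the pictures are not rectified: a ray, as slopes to the right and down, at radius r is drawn at 1 + k1 r^2 times it, then the intrinsics apply), "R" (3x3) and "t" (3): a world point X has camera coordinates R X + t. Camera axes: x right, y down, z forward; pixel columns grow to the right and rows downward; lengths in m; the calibration is good to about 2 mm. A picture is of the moment at which its call begins. There is no depth.
- arm.close_job(): hands the job in, once; it reports no verdict.
Trained networks look in the newest picture that a camera, given by its name, has taken for a name from the list of things; names that differ only in an ending like _2 or _b are one class to them, and where a whole thing is asked for, a point or a joint stands for the part that bears it (a point fixed in the world has none). Each returns a list of dicts, best first, with "confidence" (0 to 1); they miss things now and then, are a little off and sometimes report something else, mostly with a low value. They report only what shows in the picture. A call takes as long as a camera call.
- arm.find_in(camera, query): "extent" ([left, top, right, bottom] in pixels, round what is visible of it).
- arm.cut_out(camera, query): "pixels" (480x640 bool, what is visible of it) and "extent" ([left, top, right, bottom] in pixels, round what is visible of it).
The state is a dict: "time": time; "q": joint angles; "dq": joint speeds; "joint_efforts": joint torques, N m; "eef_pos": TCP position; "tcp_rot": TCP orientation; "wrist_force": force on the tool from outside, world axes, zero at the start; "moment": the same for the moment, N m; "gripper_width": opening from 0.0 (shut) to 1.0 (fully open).
Only numpy, scipy, OpenCV 4.12 (cv2) and the standard library are available. Lean on these libraries where they do the work, as an engineer would, in place of code of your own. Each camera call takes 0.05 s, during which the arm holds its last target. There are 200 camera calls.

## Working session

There is one attempt and no reset: what is moved stays moved. The work goes in short steps, Python scripts to look and compute and a tool call to move; the robot and the scene stay as the last step left them, time stands still between calls to the robot, and variables do not carry over. Pictures are saved under pics/ and viewed, about 8 in all and at most 12, crops included, and the job is handed in when it is done.

Besides the shell and the picture viewer there is one more tool, called in YAML: its name, and indented under it one key for each argument. send_rows: Moves the arm, as the interface text tells. Its arguments: {"type":"object","properties":{"claw":{"type":"array"},"translation":{"type":"array"},"twist":{"type":"array"}},"required":["claw","translation","twist"]}

```bash
mkdir -p pics
cat > h.py <<'E'
import numpy as np, cv2
from scipy.spatial.transform import Rotation as Ro
from scipy.optimize import least_squares
from rig import arm
def cap(n,save=None):
    c=arm.capture(n)
    if save: cv2.imwrite('pics/'+save,c['image'][:,:,::-1])
    return c
def proj(c,X):
    X=np.atleast_2d(X); p=X@np.array(c['R']).T+np.array(c['t']); s=p[:,:2]/p[:,2:]
    s=s*(1+c['k1']*(s**2).sum(1,keepdims=True)); K=np.array(c['intrinsics'])
    return s@K[:2,:2].T+K[:2,2]
def ray(c,uv):
    K=np.array(c['intrinsics']); d=np.linalg.solve(K,[uv[0],uv[1],1.])[:2]; s=d.copy()
    for _ in range(30): s=d/(1+c['k1']*(s@s))
    R=np.array(c['R']); v=R.T@np.array([s[0],s[1],1]); return -R.T@np.array(c['t']), v/np.linalg.norm(v)
def onz(c,uv,z):
    o,v=ray(c,uv); return o+v*(z-o[2])/v[2]
def tri(obs):
    A=np.zeros((3,3));b=np.zeros(3)
    for c,uv in obs:
        o,v=ray(c,uv);P=np.eye(3)-np.outer(v,v);A+=P;b+=P@o
    return np.linalg.solve(A,b)
def pose():
    s=arm.read_state(); return np.array(s['eef_pos']),s
E
python3 - <<'E'
from h import *
p,s=pose();print({k:np.round(v,3) for k,v in s.items()})
for n in('side','top','wrist'):
    c=cap(n,n+'0.png');print(n,np.round(-np.array(c['R']).T@c['t'],3),c['k1'],np.round(c['intrinsics'],1).tolist())
    for q in('drawer_handle','sheet','sheet_mark','bowl','drawer','cup','collar','hammer'):
        print(q,[(np.round(d['extent']).tolist(),round(d['confidence'],2)) for d in arm.find_in(n,q)[:2]])
E
```

```text
{'time': np.float64(0.0), 'q': array([-83.852,  24.449,   4.231,  92.052,  -1.954,  63.644,  -3.846]), 'dq': array([-0.019,  0.082,  0.051, -0.04 , -0.08 ,  0.083,  0.017]), 'joint_efforts': array([ 0.0000e+00, -9.3580e+01,  3.6670e+00, -4.5421e+01, -4.9000e-02,
        2.0000e-02,  0.0000e+00]), 'eef_pos': array([0.171, 0.652, 0.205]), 'tcp_rot': array([1.79995e+02, 7.20000e-02, 7.52840e+01]), 'wrist_force': array([ 1.074,  0.363, -0.479]), 'moment': array([0.018, 0.061, 0.019]), 'gripper_width': np.float64(1.002)}
side [-0.304 -0.496  0.787] -0.04526651012897265 [[506.2, 0.0, 317.7], [0.0, 506.2, 237.7], [0.0, 0.0, 1.0]]
drawer_handle [([153.0, 165.0, 252.0, 223.0], 0.76)]
sheet [([320.0, 219.0, 371.0, 259.0], 0.72)]
sheet_mark [([320.0, 219.0, 372.0, 262.0], 0.74)]
bowl [([311.0, 213.0, 380.0, 290.0], 0.7)]
drawer [([151.0, 170.0, 251.0, 219.0], 0.93), ([208.0, 293.0, 231.0, 317.0], 0.48)]
cup [([294.0, 189.0, 316.0, 222.0], 0.95)]
collar [([210.0, 294.0, 229.0, 318.0], 0.86)]
hammer [([329.0, 215.0, 410.0, 248.0], 0.66), ([320.0, 219.0, 371.0, 261.0], 0.42)]
top [ 0.42  -0.157  1.231] -0.09640122431152408 [[476.2, 0.0, 323.5], [0.0, 476.2, 243.3], [0.0, 0.0, 1.0]]
drawer_handle [([125.0, 215.0, 242.0, 250.0], 0.58)]
sheet [([326.0, 209.0, 375.0, 262.0], 0.74), ([265.0, 151.0, 296.0, 180.0], 0.41)]
sheet_mark [([448.0, 312.0, 494.0, 332.0], 0.7), ([329.0, 211.0, 374.0, 261.0], 0.55)]
bowl [([317.0, 204.0, 384.0, 270.0], 0.76), ([326.0, 214.0, 373.0, 262.0], 0.74)]
drawer [([126.0, 216.0, 246.0, 246.0], 0.74)]
cup [([262.0, 151.0, 294.0, 182.0], 0.73)]
collar [([256.0, 324.0, 275.0, 341.0], 0.52)]
hammer [([302.0, 171.0, 393.0, 206.0], 0.67), ([260.0, 326.0, 260.0, 336.0], 0.53)]
wrist [0.103 0.671 0.384] -0.012015360855873774 [[352.5, 0.0, 316.0], [0.0, 352.5, 240.4], [0.0, 0.0, 1.0]]
drawer_handle []
sheet []
sheet_mark []
bowl []
drawer []
cup []
collar []
hammer []
```

```bash
python3 -c "
import cv2,numpy as np
a=[cv2.resize(cv2.imread('pics/%s0.png'%n),(400,300),interpolation=cv2.INTER_AREA) for n in('side','top','wrist')]
cv2.imwrite('pics/m0.png',np.vstack([np.hstack(a[:2]),np.hstack([a[2],a[2]*0])]))"
```

```text
(no output)
```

View pics/m0.png

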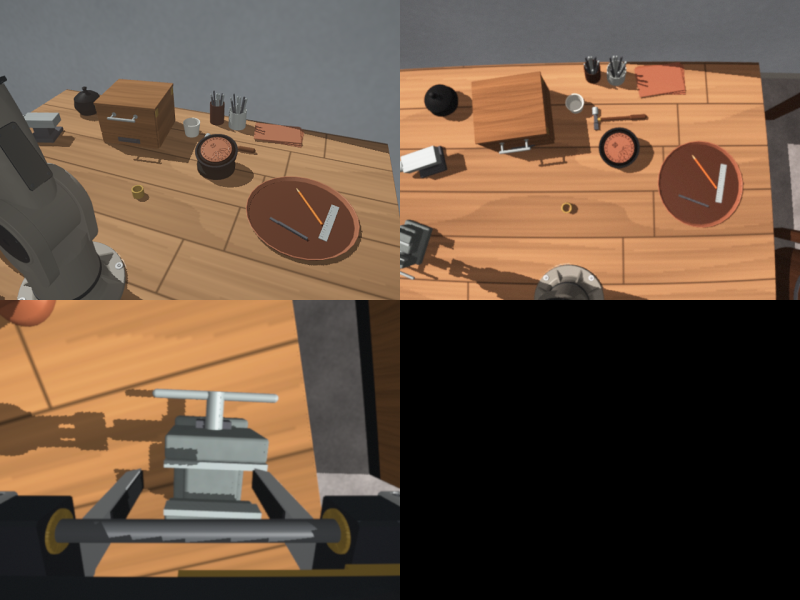

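Overview: chest ahead-left with the bar handle at top px ≈(182,237), side ≈(196,188); the bowl is at top px ≈(350,236); the wrist camera sees a vise near the start.

Run:
```python
from h import *
cs={n:cap(n,n+'1.png') for n in('side','top')}
def crop(n,x,y,w=100,h=75): return cv2.resize(cv2.imread('pics/%s1.png'%n)[y:y+h,x:x+w],(400,300),interpolation=cv2.INTER_CUBIC)
m=np.vstack([np.hstack([crop('top',140,200),crop('side',155,155)]),np.hstack([crop('top',300,200),crop('side',300,205)])])
cv2.imwrite('pics/m1.png',m)
for q in('drawer_handle','sheet','collar','cup','bowl'):
  for n in cs:
    r=arm.cut_out(n,q)[0]; y,x=np.nonzero(r['pixels']); print(q,n,r['confidence'],x.mean(),y.mean(),r['extent'])
```

```text
drawer_handle side 0.58 203.55682105796 194.07036193368768 [152.2, 166.6, 254.3, 223.1]
drawer_handle top 0.71 187.3034663178548 229.31654676258992 [130.3, 217.0, 242.4, 247.2]
sheet side 0.56 345.17978246960973 238.70377479206653 [320.4, 216.7, 370.0, 259.6]
sheet top 0.78 350.3795871559633 236.39449541284404 [327.3, 212.5, 374.7, 260.4]
collar side 0.95 220.00831024930747 306.7146814404432 [212.3, 294.4, 231.6, 317.1]
collar top 0.32 279.02535211267605 164.8056338028169 [264.4, 152.1, 294.7, 180.9]
cup side 0.64 306.7608695652174 202.87391304347827 [296.2, 189.3, 317.6, 217.3]
cup top 0.64 279.1034482758621 164.8993103448276 [266.8, 149.4, 294.9, 180.2]
bowl side 0.6 345.6336729742843 249.94274623968948 [310.9, 215.0, 380.8, 286.9]Traceback (most recent call last):
  File "<stdin>", line 8, in <module>
IndexError: list index out of range
```

View pics/m1.png

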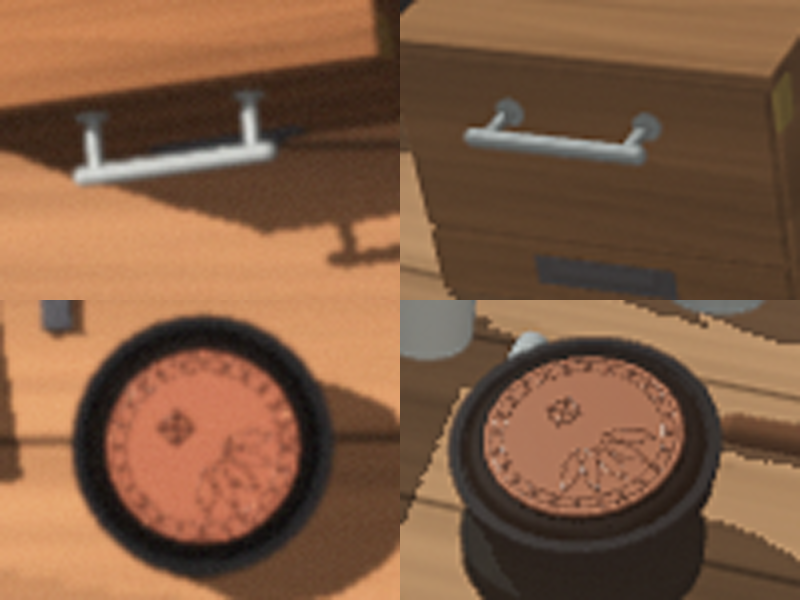

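Handle bar ends: top (159.5,244.5)-(208,238), side (172,188.7)-(215,194). Mark: top (344,232), side (340.7,232.7).

Run:
```python
from h import *
t=cap('top');s=cap('side')
P={}
for n,a,b in(('hL',(159.5,244.5),(172,188.75)),('hR',(208,238),(215,194)),('mark',(344,232),(340.75,232.75)),('cen',(350.6,236.6),(346,238.4))):
    X=tri([(t,a),(s,b)]);P[n]=X;print(n,np.round(X,4),np.round(proj(t,X)-a,1),np.round(proj(s,X)-b,1))
d=P['hR']-P['hL'];print(np.linalg.norm(d),(P['hL']+P['hR'])/2,np.degrees(np.arctan2(d[1],d[0])))
for uv in((265.5,332.5),):print('collar',onz(t,uv,.02))
```

```text
hL [0.5742 0.2387 0.1553] [[-0.3  0.2]] [[0.3 0. ]]
hR [0.5885 0.1247 0.1539] [[-0.2  0.1]] [[0.3 0. ]]
mark [ 0.6082 -0.1911  0.0987] [[-0.1  0.1]] [[ 0.1 -0. ]]
cen [ 0.5977 -0.2073  0.0934] [[-0.  0.]] [[ 0. -0.]]
0.11490640751703889 [0.58134901 0.18173637 0.15459884] -82.87675037188119
collar [0.36731371 0.00733738 0.02      ]
```

```bash
cat >> h.py <<'E'
def plan(pos,rpy,n,start=None):
    "n equal rows to the target pose; prints translations (mm) and twist (rad) in tool axes"
    p,s=pose(); R0=Ro.from_euler('xyz',s['tcp_rot'],degrees=True)
    if start: p=np.array(start[0]);R0=Ro.from_euler('xyz',start[1],degrees=True)
    w=(R0.inv()*(rpy if isinstance(rpy,Ro) else Ro.from_euler('xyz',rpy,degrees=True))).as_rotvec()
    d=(np.array(pos)-p)/n; T=[]
    for i in range(n):
        Ri=R0*Ro.from_rotvec(w*i/n); T.append(np.round(Ri.inv().apply(d)*1000,1).tolist())
    print('translation',T,'twist',np.round(w/n,4).tolist(),'force',np.round(s['wrist_force'],1),'w',round(s['gripper_width'],3),'t',round(s['time'],2))
E
python3 - <<'E'
from h import *
plan([.575,.175,.30],[180,0,7.1],12,([.171,.653,.305],[180,0,75.3]))
E
```

```text
translation [[-30.0, 42.7, 0.4], [-25.6, 45.4, 0.4], [-21.0, 47.7, 0.4], [-16.2, 49.6, 0.4], [-11.2, 50.9, 0.4], [-6.1, 51.8, 0.4], [-0.9, 52.1, 0.4], [4.3, 52.0, 0.4], [9.4, 51.3, 0.4], [14.4, 50.1, 0.4], [19.3, 48.4, 0.4], [24.0, 46.3, 0.4]] twist [0.0, -0.0, 0.0992] force [-0.3 -0.4 -0.2] w 1.001 t 2.05
```

send_rows:
  claw: [-1,-1]
  translation:
    - [0,0,-50]
    - [0,0,-50]
  twist:
    - [0,0,0]
    - [0,0,0]

```text
time: 2.3
eef_pos: [0.171, 0.6511, 0.3037]
tcp_rot: [180.0, 0.4, 75.3]
wrist_force: [0.6, 1.0, -0.1]
gripper_width: 1.001
```

send_rows:
  claw: [-0.2,-0.2,-0.2,-0.2,-0.2,-0.2,-0.2,-0.2,-0.2,-0.2]
  translation:
    - [-30,43,0]
    - [-26,45,0]
    - [-21,48,0]
    - [-16,50,0]
    - [-11,51,0]
    - [-6,52,0]
    - [-1,52,0]
    - [4,52,0]
    - [9,51,0]
    - [14,50,0]
  twist:
    - [0,0,0.1]
    - [0,0,0.1]
    - [0,0,0.1]
    - [0,0,0.1]
    - [0,0,0.1]
    - [0,0,0.1]
    - [0,0,0.1]
    - [0,0,0.1]
    - [0,0,0.1]
    - [0,0,0.1]

```text
time: 3.55
eef_pos: [0.5082, 0.2389, 0.3092]
tcp_rot: [-179.8, -0.1, 16.6]
wrist_force: [0.4, 0.1, -0.1]
gripper_width: 0.602
```

Run:
```python
from h import *
plan([.575,.175,.30],[180,0,7.1],4)
```

```text
translation [[11.5, 20.1, 2.3], [12.3, 19.6, 2.3], [13.1, 19.1, 2.3], [13.9, 18.5, 2.3]] twist [-0.0008, -0.0004, 0.0412] force [ 0.4  0.1 -0.1] w 0.602 t 3.55
```

send_rows:
  claw: [0.32,0.32,0.32,0.32,0.32]
  translation:
    - [11,20,2]
    - [12,20,2]
    - [13,19,2]
    - [14,19,2]
    - [0,0,0]
  twist:
    - [0,0,0.041]
    - [0,0,0.041]
    - [0,0,0.041]
    - [0,0,0.041]
    - [0,0,0]

```text
time: 4.18
eef_pos: [0.579, 0.1689, 0.3005]
tcp_rot: [-179.8, -0.1, 6.5]
wrist_force: [0.3, 0.8, -0.5]
gripper_width: 0.341
```

Run:
```python
from h import *
p,s=pose();print(p,s['tcp_rot'],s['gripper_width'])
c=cap('wrist','w2.png');print(np.round(-np.array(c['R']).T@c['t'],3))
for q in('drawer_handle',):print([(d['extent'],d['confidence']) for d in arm.find_in('wrist',q)])
im=cv2.imread('pics/w2.png')
for X in([.5742,.2387,.1540],[.5885,.1247,.1540],[.581,.182,.152]): print(proj(c,X))
```

```text
[0.57897459 0.16887497 0.30045314] [-1.79813506e+02 -8.64822924e-02  6.48528111e+00] 0.34078015044999027
[0.571 0.239 0.479]
[([316.0, 59.9, 369.4, 273.4], 0.63)]
[[319.34470231 153.86249745]]
[[320.54309349 275.13615032]]
[[319.60995471 216.28316182]]
```

View pics/w2.png

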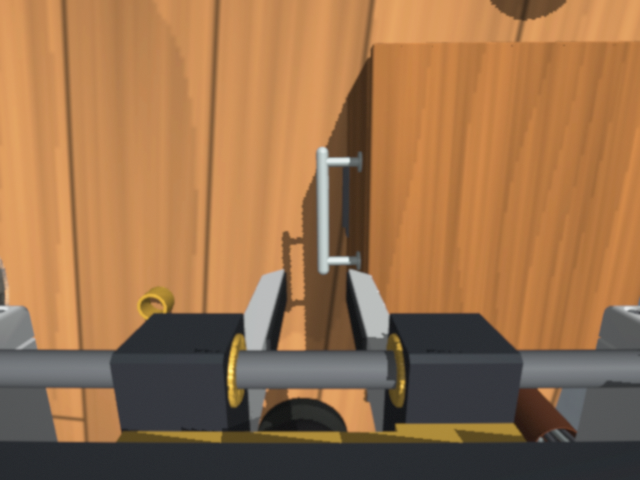

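Wrist view: bar from (323,149) to (323,272), nearly along tool y; fingers pre-closed either side.

Run:
```python
from h import *
c=cap('wrist')
a=onz(c,(323,149),.153);b=onz(c,(323,272),.153);print(a,b,np.linalg.norm(a-b),np.degrees(np.arctan2(*(a-b)[[1,0]]))-90)
ca=onz(c,(371,60),.196);cb=onz(c,(367,273),.196);
print('chest edge',ca)
m=(a+b)/2;print(m)
t=cap('top');s=cap('side')
for aa,bb,cc in(((159.5,244.5),(172,188.75),(323,149)),((208,238),(215,194),(323,272))):print(tri([(t,aa),(s,bb),(c,cc)]))
plan([m[0],m[1],.22],[180,0,7],3)
```

```text
[0.57565407 0.24510009 0.153     ] [0.58960003 0.12965869 0.153     ] 0.11628072261370084 6.888267909242643
chest edge [0.60238293 0.31188732 0.196     ]
[0.58262705 0.18737939 0.153     ]
[0.57591857 0.24220721 0.15218464]
[0.58994129 0.12697427 0.15099936]
translation [[2.3, -5.0, 27.0], [2.3, -5.1, 27.0], [2.3, -5.1, 27.0]] twist [-0.0015, -0.0006, -0.0015] force [ 0.2  0.8 -0.9] w 0.338 t 4.42
```

send_rows:
  claw: [0.32,0.32,0.32,0.32,0.32,0.32,0.32]
  translation:
    - [2,-5,25]
    - [2,-5,25]
    - [2,-5,25]
    - [0,0,25]
    - [0,0,25]
    - [0,0,25]
    - [0,0,15]
  twist:
    - [-0.002,0,-0.003]
    - [-0.002,0,-0.003]
    - [0,0,-0.003]
    - [0,0,0]
    - [0,0,0]
    - [0,0,0]
    - [0,0,0]

```text
time: 5.3
eef_pos: [0.581, 0.1936, 0.1337]
tcp_rot: [-179.7, -0.3, 7.8]
wrist_force: [-0.5, 0.4, 0.1]
gripper_width: 0.34
```

Run:
```python
from h import *
plan([.583,.185,.134],[180,0,7],1)
```

```text
translation [[0.8, 8.8, -0.3]] twist [-0.0051, -0.0056, 0.0135] force [-0.5  0.4  0.1] w 0.34 t 5.3
```

send_rows:
  claw: [0.32,1,1,1,1]
  translation:
    - [1,8,0]
    - [0,0,0]
    - [0,0,0]
    - [0,0,0]
    - [0,0,0]
  twist:
    - [-0.005,-0.005,0.013]
    - [0,0,0]
    - [0,0,0]
    - [0,0,0]
    - [0,0,0]

```text
time: 5.92
eef_pos: [0.5833, 0.1856, 0.1351]
tcp_rot: [-180.0, -0.0, 7.0]
wrist_force: [1.0, -0.6, -7.6]
gripper_width: 0.111
```

send_rows:
  claw: [1,1,1,1,1,1,1,1,1,1]
  translation:
    - [-10,0,0]
    - [-16,0,0]
    - [-18,0,0]
    - [-18,0,0]
    - [-18,0,0]
    - [-18,0,0]
    - [-18,0,0]
    - [-18,0,0]
    - [-16,0,0]
    - [-10,0,0]
  twist:
    - [0,0,0]
    - [0,0,0]
    - [0,0,0]
    - [0,0,0]
    - [0,0,0]
    - [0,0,0]
    - [0,0,0]
    - [0,0,0]
    - [0,0,0]
    - [0,0,0]

```text
time: 7.18
eef_pos: [0.4192, 0.165, 0.136]
tcp_rot: [-179.8, -0.8, 7.0]
wrist_force: [62.5, 3.5, -51.9]
gripper_width: 0.111
```

send_rows:
  claw: [1,1]
  translation:
    - [3,0,1]
    - [0,0,0]
  twist:
    - [0,0,0]
    - [0,0,0]

```text
time: 7.42
eef_pos: [0.4228, 0.1655, 0.1364]
tcp_rot: [-179.7, -1.0, 7.0]
wrist_force: [0.9, -0.1, -10.5]
gripper_width: 0.107
```

send_rows:
  claw: [0.32,0.32,0.32,0.32,0.32,0.32,0.32,0.32]
  translation:
    - [0,0,0]
    - [0,0,0]
    - [0,0,-40]
    - [0,0,-50]
    - [0,0,-50]
    - [20,20,-50]
    - [30,20,0]
    - [30,20,0]
  twist:
    - [0,0,0]
    - [0,0,0]
    - [0,0,0]
    - [0,0,0]
    - [0,0.015,0]
    - [0,0,0]
    - [0,0,0]
    - [0,0,0]

```text
time: 8.43
eef_pos: [0.5046, 0.1145, 0.3354]
tcp_rot: [-179.6, -1.8, 7.3]
wrist_force: [-0.3, 1.5, -0.6]
gripper_width: 0.341
```

Run:
```python
from h import *
p,s=pose();print(p,s['tcp_rot'],s['gripper_width'],s['wrist_force'])
c=cap('wrist','w3.png')
for q in('punch_mid','block_mid','scraper_mid','burnisher_mid','drawer_handle','punch'):print(q,[(np.round(d['extent']).tolist(),round(d['confidence'],2)) for d in arm.find_in('wrist',q)])
```

```text
[0.50457403 0.11449714 0.33541679] [-179.61698091   -1.81053631    7.3352408 ] 0.34134809906030267 [-0.30033514  1.45145898 -0.55428696]
punch_mid [([325.0, 78.0, 344.0, 106.0], 0.82), ([232.0, 11.0, 453.0, 282.0], 0.22)]
block_mid [([228.0, 12.0, 455.0, 272.0], 0.79)]
scraper_mid [([318.0, 217.0, 342.0, 246.0], 0.7), ([327.0, 80.0, 345.0, 103.0], 0.63)]
burnisher_mid [([321.0, 150.0, 344.0, 174.0], 0.68)]
drawer_handle [([226.0, 12.0, 456.0, 281.0], 0.91), ([325.0, 78.0, 344.0, 106.0], 0.44)]
punch [([321.0, 80.0, 344.0, 104.0], 0.56), ([310.0, 404.0, 375.0, 435.0], 0.24)]
```

View pics/w3.png

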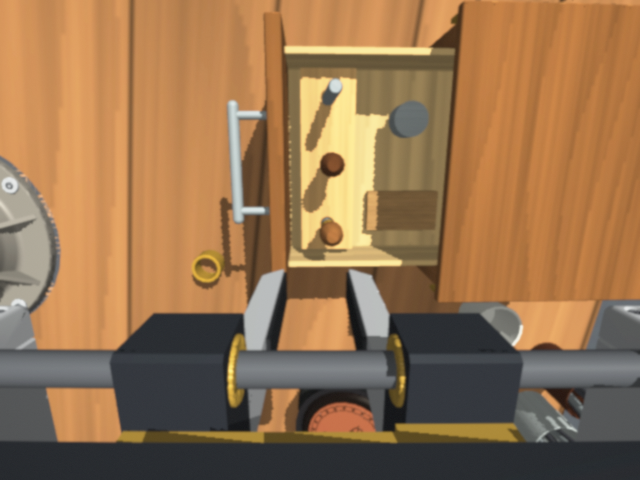

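Drawer is open; the punch is the grey head at (335,86) in the left (+y) hole, dark-handled and orange-handled tools at (332,163) and (331,233).

Run:
```python
from h import *
c=cap('wrist'); np.savez('v3.npz',**{k:c[k] for k in('intrinsics','k1','R','t')})
h=onz(c,(335,86),.177);print('head',h,'base',onz(c,(327.5,99),.107))
print('mid',onz(c,(332,163),.177),onz(c,(331,233),.177)); print('bar',onz(c,(234,102),.152),onz(c,(240,220),.152))
plan([h[0],h[1],.27],[180,0,7],3)
r=[d for d in arm.cut_out('wrist','punch_mid')][0];y,x=np.nonzero(r['pixels']);print(x.mean(),y.mean(),r['extent'])
```

```text
head [0.50799546 0.24608508 0.177     ] base [0.50579248 0.24487324 0.107     ]
mid [0.51455633 0.1792043  0.177     ] [0.5227991  0.11266762 0.177     ]
bar [0.41517002 0.22375124 0.152     ] [0.42975223 0.10969089 0.152     ]
translation [[6.5, -42.9, 22.0], [6.7, -43.0, 21.8], [6.8, -43.0, 21.7]] twist [-0.002, -0.01, 0.002] force [0.6 0.4 0.3] w 0.343 t 8.82
332.5792682926829 91.95426829268293 [323.6, 83.0, 347.0, 104.4]
```

send_rows:
  claw: [0.1,0.1,0.1,0.1]
  translation:
    - [6,-43,20]
    - [6,-43,20]
    - [7,-43,20]
    - [0,0,0]
  twist:
    - [-0.002,-0.01,0.002]
    - [-0.002,-0.01,0.002]
    - [-0.002,-0.01,0.002]
    - [0,0,0]

```text
time: 9.38
eef_pos: [0.5057, 0.2511, 0.275]
tcp_rot: [-179.8, -0.0, 7.1]
wrist_force: [0.8, -0.9, -0.1]
gripper_width: 0.452
```

Run:
```python
from h import *
p,s=pose();print(p,s['tcp_rot'],s['gripper_width'])
c=cap('wrist','w4.png')
for q in('punch_mid',):
  for d in arm.cut_out('wrist',q)[:1]:
    y,x=np.nonzero(d['pixels']);print(d['extent'],d['confidence'],x.mean(),y.mean())
print('expect head',proj(c,[.508,.246,.177]),'base',proj(c,[.5058,.2449,.107]),'tcp',proj(c,p))
im=cv2.imread('pics/w4.png')[100:340,180:500];cv2.imwrite('pics/w4c.png',cv2.resize(im,(800,600)))
```

```text
[0.50570471 0.25109597 0.27497763] [-1.79827195e+02 -4.48090380e-02  7.07950008e+00] 0.4516987837964463
[313.8, 224.7, 330.3, 256.3] 0.66 319.56198347107437 239.55165289256198
expect head [[318.10406038 249.0364804 ]] base [[315.31140438 231.46392223]] tcp [[316.34100583 287.37644397]]
```

View pics/w4c.png

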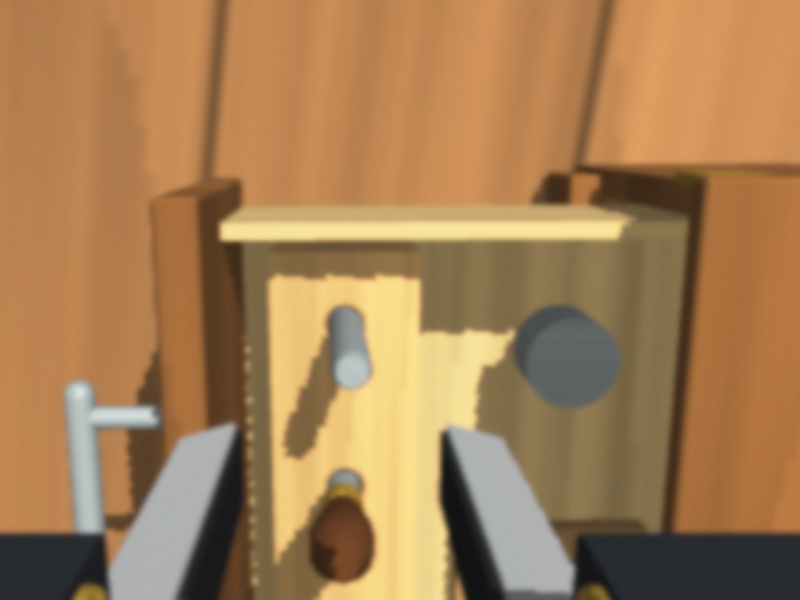

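Punch head at px (320.4,248), mouth at ≈(318.5,228); neighbour handle just below at crop (343,540).

Run:
```python
from h import *
c=cap('wrist'); d=np.load('v3.npz'); c3={k:d[k] for k in d}
h=tri([(c,(320.4,248)),(c3,(335,86))]);print('tri head',h)
h2=onz(c,(320.4,248),.177);b=onz(c,(318.5,228.5),.107);print(h2,b)
b3=onz(c3,(327.5,99),.107)
H=(h2+onz(c3,(335,86),.177))/2;B=(b+b3)/2;ax=(H-B)/np.linalg.norm(H-B);print(H,B,ax,np.degrees(np.arccos(ax[2])))
g=B+ax*(.152-.107)/ax[2];print('grasp',g)
plan([g[0],g[1],.133],[180,0,7],6)
```

```text
tri head [0.509334   0.24500843 0.18273571]
[0.51127938 0.24342312 0.177     ] [0.5102681  0.24483479 0.107     ]
[0.50963742 0.2447541  0.177     ] [0.50803029 0.24485401 0.107     ] [ 0.02295294 -0.00142695  0.99973553] 1.3177615409560555
grasp [0.50906344 0.24478978 0.152     ]
translation [[0.1, 0.5, 24.0], [0.2, 0.5, 24.0], [0.2, 0.5, 24.0], [0.2, 0.5, 24.0], [0.2, 0.4, 24.0], [0.2, 0.4, 24.0]] twist [-0.0008, -0.0006, -0.0007] force [ 0.5 -0.4  0.3] w 0.454 t 9.53
```

send_rows:
  claw: [0.1,0.1,0.1,0.1,0.1,0.1,0.1]
  translation:
    - [0,1,24]
    - [0,0,24]
    - [0,1,24]
    - [0,0,24]
    - [0,1,24]
    - [0,0,20]
    - [0,0,0]
  twist:
    - [0,0,0]
    - [0,0,0]
    - [0,0,0]
    - [0,0,0]
    - [0,0,0]
    - [0,0,0]
    - [0,0,0]

```text
time: 10.4
eef_pos: [0.5116, 0.2383, 0.1405]
tcp_rot: [-179.3, -0.7, 6.2]
wrist_force: [0.0, -0.3, 0.6]
gripper_width: 0.444
```

Run:
```python
from h import *
p,s=pose();print(p,s['tcp_rot'])
plan([.509,.2448,.133],[180,0,7],1)
```

```text
[0.51164987 0.23828629 0.14047505] [-179.30173238   -0.72673924    6.18852377]
translation [[-2.0, -6.7, 7.5]] twist [-0.0121, -0.0128, -0.0141] force [ 0.  -0.3  0.6] w 0.444 t 10.4
```

send_rows:
  claw: [0.1,0.1]
  translation:
    - [-2,-7,7]
    - [0,0,0]
  twist:
    - [-0.012,-0.013,-0.014]
    - [0,0,0]

```text
time: 10.65
eef_pos: [0.5098, 0.2455, 0.1353]
tcp_rot: [-179.9, -0.1, 7.0]
wrist_force: [0.2, 0.5, 0.1]
gripper_width: 0.447
```

Run:
```python
from h import *
p,s=pose();print(p,s['tcp_rot'])
plan([.509,.2448,.133],[180,0,7],1)
```

```text
[0.50979443 0.24550631 0.13533536] [-1.79943525e+02 -6.79749755e-02  7.00021562e+00]
translation [[-0.9, 0.6, 2.3]] twist [-0.001, -0.0012, 0.0] force [0.2 0.5 0.1] w 0.447 t 10.65
```

send_rows:
  claw: [1,1,1,1,1,1]
  translation:
    - [-1,0,2]
    - [0,0,0]
    - [0,0,0]
    - [0,0,0]
    - [0,0,0]
    - [0,0,0]
  twist:
    - [0,0,0]
    - [0,0,0]
    - [0,0,0]
    - [0,0,0]
    - [0,0,0]
    - [0,0,0]

```text
time: 11.4
eef_pos: [0.5091, 0.2456, 0.1343]
tcp_rot: [-179.9, -0.1, 7.0]
wrist_force: [0.1, 0.8, -0.3]
gripper_width: 0.148
```

send_rows:
  claw: [1,1,1,1,1,1,1,1,1,1]
  translation:
    - [0,0,-8]
    - [0,0,-10]
    - [0,0,-12]
    - [0,0,-14]
    - [0,0,-20]
    - [0,0,-24]
    - [0,0,-24]
    - [0,0,-24]
    - [0,0,-15]
    - [0,0,0]
  twist:
    - [0,0,0]
    - [0,0,0]
    - [0,0,0]
    - [0,0,0]
    - [0,0,0]
    - [0,0,0]
    - [0,0,0]
    - [0,0,0]
    - [0,0,0]
    - [0,0,0]

```text
time: 12.65
eef_pos: [0.5091, 0.2447, 0.2968]
tcp_rot: [-179.8, -0.3, 6.9]
wrist_force: [0.6, -0.3, -1.5]
gripper_width: 0.143
```

Run:
```python
from h import *
p,s=pose();print(p,s['tcp_rot'],s['gripper_width'],s['wrist_force'])
# view bowl from afar so that the wrist camera (offset -y of tool) sees it: at TCP (.60,-.27,.30), yaw ~7
plan([.59,-.26,.31],[180,0,0],11)
```

```text
[0.50913377 0.24469172 0.29682764] [-179.77653647   -0.31186054    6.94661367] 0.14329497036868957 [ 0.56250629 -0.29502256 -1.49297482]
translation [[1.8, 46.4, -1.4], [2.3, 46.4, -1.4], [2.8, 46.4, -1.3], [3.3, 46.3, -1.3], [3.8, 46.3, -1.3], [4.3, 46.3, -1.3], [4.8, 46.2, -1.3], [5.3, 46.2, -1.3], [5.8, 46.1, -1.2], [6.3, 46.0, -1.2], [6.8, 46.0, -1.2]] twist [-0.0004, -0.0005, 0.011] force [ 0.6 -0.3 -1.5] w 0.143 t 12.65
```

send_rows:
  claw: [1,1,1,1,1,1,1,1,1,1]
  translation:
    - [2,35,-2]
    - [2,46,-2]
    - [3,46,-2]
    - [3,46,-1]
    - [4,46,-1]
    - [4,46,-1]
    - [5,46,-1]
    - [5,46,-1]
    - [6,46,-1]
    - [6,46,-1]
  twist:
    - [0,0,0.011]
    - [0,0,0.011]
    - [0,0,0.011]
    - [0,0,0.011]
    - [0,0,0.011]
    - [0,0,0.011]
    - [0,0,0.011]
    - [0,0,0.011]
    - [0,0,0.011]
    - [0,0,0.011]

```text
time: 13.9
eef_pos: [0.5794, -0.2095, 0.3006]
tcp_rot: [-179.8, 0.2, 1.0]
wrist_force: [0.6, 0.5, -0.2]
gripper_width: 0.144
```

Run:
```python
from h import *
plan([.59,-.27,.30],[180,0,0],2)
```

```text
translation [[4.8, 30.3, 0.2], [5.0, 30.3, 0.3]] twist [-0.0013, 0.0022, 0.0085] force [ 0.6  0.5 -0.2] w 0.144 t 13.9
```

send_rows:
  claw: [1,1,1,1]
  translation:
    - [5,30,0]
    - [5,28,0]
    - [0,0,0]
    - [0,0,0]
  twist:
    - [0,0,0.008]
    - [0,0,0.008]
    - [0,0,0]
    - [0,0,0]

```text
time: 14.4
eef_pos: [0.5881, -0.2725, 0.2962]
tcp_rot: [-179.9, 0.6, -0.3]
wrist_force: [-0.4, -0.2, -0.7]
gripper_width: 0.143
```

Run:
```python
from h import *
p,s=pose();print(p,s['tcp_rot'],s['gripper_width'],s['wrist_force'])
c=cap('wrist','w5.png'); np.savez('v5.npz',**{k:c[k] for k in('intrinsics','k1','R','t')},p=p,r=s['tcp_rot'])
for q in('sheet_mark','sheet','punch_tip'):
  for d in arm.cut_out('wrist',q)[:2]:
    y,x=np.nonzero(d['pixels']);print(q,np.round(d['extent'],1),d['confidence'],x.mean(),y.mean(),len(x))
im=cv2.imread('pics/w5.png');print(proj(c,[[.608,-.191,.0987],[.5977,-.2073,.0934]]))
cv2.imwrite('pics/w5c.png',cv2.resize(im[100:340,180:500],(800,600),interpolation=cv2.INTER_CUBIC))
```

```text
[ 0.58811263 -0.27250622  0.2961584 ] [-179.90580025    0.60233957   -0.29645088] 0.14324535500796626 [-0.36204283 -0.16592827 -0.7234356 ]
sheet_mark [274.2  99.  382.3 211.2] 0.95 329.6523784072688 152.73832175307322 9355
sheet_mark [463.6   0.  544.5  28.8] 0.31 498.21329987452947 10.812421580928481 1594
sheet [278.6  96.5 385.1 211.6] 0.73 329.44568184299595 152.9375477672235 9159
punch_tip [304.5 248.5 332.7 332. ] 0.91 315.78836251287333 294.22863027806386 1942
punch_tip [277.4  93.8 382.7 213.5] 0.68 329.74455874390907 152.40952896589064 9235
[[337.03666485 141.7535723 ]
 [326.89978866 157.97902822]]
```

View pics/w5c.png

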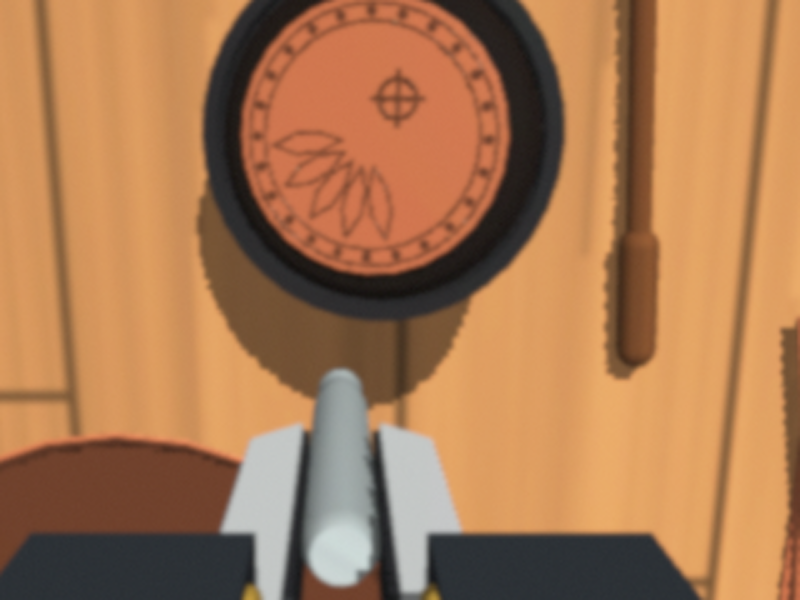

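Mark at px (339.2,139.2), punch tip at (316.4,250), head at (316,322). Now fit the disc from all three views.

```bash
cat > fit.py <<'E'
from h import *
def fit(views,marks,tilt=None):
    E=[]
    for n,c in views:
        for q in('sheet','sheet_mark'):
            ds=[d for d in arm.cut_out(n,q) if 800<d['pixels'].sum()<40000]
            if ds: break
        m=ds[0]['pixels']
        hsv=cv2.cvtColor(c['image'],cv2.COLOR_RGB2HSV); box=cv2.dilate(m.astype(np.uint8),np.ones((7,7)))
        lab=(c['image'][:,:,0].astype(int)>105)&(c['image'][:,:,0].astype(int)-c['image'][:,:,2]>35)&(box>0)
        lab=cv2.morphologyEx(lab.astype(np.uint8),cv2.MORPH_OPEN,np.ones((3,3)))
        k=max(cv2.findContours(lab,cv2.RETR_EXTERNAL,cv2.CHAIN_APPROX_NONE)[0],key=cv2.contourArea)
        e=cv2.fitEllipse(cv2.convexHull(k)); print(n,np.round(e,1) if 0 else [np.round(v,1) for v in e]); E.append((n,c,e))
    th=np.linspace(0,2*np.pi,73)[:-1]
    def res(v):
        ti=np.radians(v[4] if tilt is None else tilt);az=np.radians(v[3])
        nn=np.array([np.sin(ti)*np.cos(az),np.sin(ti)*np.sin(az),np.cos(ti)])
        a=np.cross([0,1,0],nn);a/=np.linalg.norm(a);b=np.cross(nn,a)
        P=v[:3]+v[5]*(np.outer(np.cos(th),a)+np.outer(np.sin(th),b)); r=[]
        for n,c,((cx,cy),(d1,d2),ang) in E:
            q=proj(c,P)-[cx,cy];g=np.radians(ang);u=q@[np.cos(g),np.sin(g)];w=q@[-np.sin(g),np.cos(g)]
            s=np.hypot(u/(d1+.0)*2,w/(d2+.0)*2);r.append((s-1)*np.mean([d1,d2])/2)
        M=v[6]*(np.cos(v[7])*a+np.sin(v[7])*b)+v[:3]
        for c,uv in marks: r.append(5*(proj(c,M)[0]-uv))
        r.append([(v[5]-.058)*20000,(v[6]-.02)*20000]); res.M=M;res.n=nn
        return np.concatenate(r)
    best=min((least_squares(res,[.598,-.207,.094,az,16,.058,.02,p]) for az in(-150,-190,-120) for p in(0,2,4)),key=lambda o:o.cost)
    r=res(best.x);print('tilt',tilt,'cost',round(best.cost,1),'c',np.round(best.x[:3],4),'az,tilt',np.round(best.x[3:5],1),'r',np.round(best.x[5:7],4),'M',np.round(res.M,4),'n',np.round(res.n,4),'rmsview',[round(float(np.sqrt((r[i*72:i*72+72]**2).mean())),2) for i in range(len(E))],'marks',np.round(r[72*len(E):-2]/5,1))
    return best.x,res.M,res.n
E
python3 - <<'E'
from fit import *
cs={n:cap(n) for n in('side','top','wrist')}
mk=[(cs['top'],(344,232)),(cs['side'],(340.75,232.75)),(cs['wrist'],(339.2,139.2))]
for t in(16,None): fit(list(cs.items()),mk,t)
w=[('wrist',cs['wrist']),('side',cs['side'])];fit(w,[mk[1],mk[2]],16)
c=cs['wrist'];p,s=pose();R=Ro.from_euler('xyz',s['tcp_rot'],degrees=True);print(p,s['tcp_rot'])
for nm,uv in(('tip',(316.4,250)),('head',(316,322.4))):
    o,v=ray(c,uv);l=R.inv().apply(o-p);d=R.inv().apply(v);print(nm,'on y=0 plane:',(l-d*l[1]/d[1])*1000)
print(proj(c,[p+R.apply([0,0,.062]),p+R.apply([0,0,-.043])]))
E
```

```text
side [array([345.3, 238.6]), array([39.4, 50.1]), np.float64(82.4)]Traceback (most recent call last):
  File "<stdin>", line 4, in <module>
  File "fit.py", line 8, in fit
    m=ds[0]['pixels']
      ~~^^^
IndexError: list index out of range
```

```bash
python3 - <<'E'
import re
t=open('fit.py').read()
t=t.replace("""        for q in('sheet','sheet_mark'):
            ds=[d for d in arm.cut_out(n,q) if 800<d['pixels'].sum()<40000]
            if ds: break
        m=ds[0]['pixels']
""","""        if n=='top': m=np.zeros((480,640),bool);m[211:263,325:377]=1
        elif n=='side': m=np.zeros((480,640),bool);m[217:260,319:372]=1
        else: m=max((d for q in('sheet','sheet_mark') for d in arm.cut_out(n,q)),key=lambda d:d['confidence'])['pixels']
""")
open('fit.py','w').write(t)
E
cat > run.py <<'E'
from fit import *
cs={n:cap(n) for n in('side','top','wrist')}
for n in('side','top'): cs[n]['image']=cv2.imread(f'pics/{n}1.png')[:,:,::-1].copy()
mk=[(cs['top'],(344,232)),(cs['side'],(340.75,232.75)),(cs['wrist'],(339.2,139.2))]
for t in(16,None): fit(list(cs.items()),mk,t)
w=[('wrist',cs['wrist']),('side',cs['side'])];fit(w,[mk[1],mk[2]],16)
c=cs['wrist'];p,s=pose();R=Ro.from_euler('xyz',s['tcp_rot'],degrees=True);print(p,s['tcp_rot'])
for nm,uv in(('tip',(316.4,250)),('head',(316,322.4))):
    o,v=ray(c,uv);l=R.inv().apply(o-p);d=R.inv().apply(v);print(nm,'on y=0 plane:',(l-d*l[1]/d[1])*1000)
print(proj(c,[p+R.apply([0,0,.062]),p+R.apply([0,0,-.043])]))
E
python3 run.py
```

```text
side [array([345.3, 238.6]), array([39.2, 50. ]), np.float64(82.3)]
top [array([350.2, 236.2]), array([47.9, 48. ]), np.float64(81.3)]
wrist [array([329.1, 152. ]), array([107.3, 113.9]), np.float64(5.4)]
tilt 16 cost 43.1 c [ 0.5981 -0.2045  0.0937] az,tilt [ -178.3 -1638.8] r [0.058 0.02 ] M [ 0.6106 -0.1893  0.0974] n [-0.2755 -0.0081  0.9613] rmsview [0.19, 0.55, 0.47] marks [-0.9 -0.8 -0.3 -0.3 -0.2  0.3]
side [array([345.3, 238.6]), array([39.2, 50. ]), np.float64(82.3)]
top [array([350.2, 236.2]), array([47.9, 48. ]), np.float64(81.3)]
wrist [array([329.1, 152. ]), array([107.3, 113.9]), np.float64(5.4)]
tilt None cost 42.4 c [ 0.5982 -0.2045  0.0936] az,tilt [-177.2   15.4] r [0.058 0.02 ] M [ 0.6106 -0.1893  0.0973] n [-0.2649 -0.013   0.9642] rmsview [0.23, 0.54, 0.45] marks [-0.9 -0.8 -0.3 -0.2 -0.2  0.3]
wrist [array([329.1, 152. ]), array([107.3, 113.9]), np.float64(5.4)]
side [array([345.3, 238.6]), array([39.2, 50. ]), np.float64(82.3)]
tilt 16 cost 8.9 c [ 0.5981 -0.204   0.0935] az,tilt [-180.6  862.5] r [0.058 0.02 ] M [ 0.6109 -0.1891  0.0971] n [-0.2756  0.0031  0.9613] rmsview [0.3, 0.28] marks [-0.3 -0.3  0.   0.1]
[ 0.5883167  -0.27317468  0.29702629] [-179.93312511    0.52839413   -0.31109186]
tip on y=0 plane: [ 0.10328616  0.         75.40960267]
head on y=0 plane: [ -0.26046815   0.         -40.22499105]
[[316.28609648 255.0819451 ]
 [316.61911275 325.47145696]]
```

Run:
```python
from h import *
s=cap('side','s6.png');p,st=pose();R=Ro.from_euler('xyz',st['tcp_rot'],degrees=True)
u=proj(s,[p+R.apply([0,0,.062]),p,p+R.apply([0,0,-.043])]);print(u)
for d in arm.find_in('side','punch_tip')[:3]:print(d)
x,y=u[0].astype(int)-[40,40]; im=cv2.imread('pics/s6.png');print(x,y)
a=cv2.resize(im[y:y+60,x:x+80],(800,600),interpolation=cv2.INTER_CUBIC)
b=cv2.resize(cv2.imread('pics/w5.png')[235:335,285:352],(402,600),interpolation=cv2.INTER_CUBIC)
cv2.imwrite('pics/m6.png',np.hstack([a[:,200:600],b[:,:400]]))
```

```text
[[375.10526959 192.72279953]
 [376.56656083 166.33815687]
 [377.63145106 146.95290163]]
{'extent': [321.9, 218.6, 369.9, 258.0], 'confidence': 0.47}
{'extent': [371.2, 167.5, 378.8, 195.9], 'confidence': 0.43}
{'extent': [118.5, 177.4, 250.4, 260.1], 'confidence': 0.23}
335 152
```

View pics/m6.png

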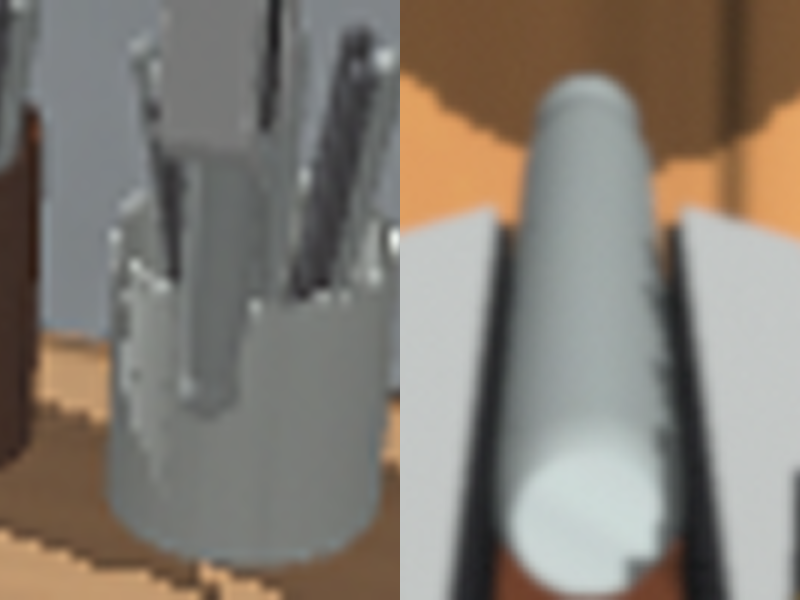

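Side view: punch parallel to the tool axis, tip at (376,193) vs predicted (375,193) — consistent. Wrist: tip edge row 247, head (316,321), slightly above predicted; I'll servo tip to mark in both views.

Run:
```python
from h import *
plan([.582,-.190,.200],[180,-16,0],5)
```

```text
translation [[-1.2, -16.6, 19.4], [-2.3, -16.6, 19.3], [-3.4, -16.6, 19.2], [-4.4, -16.6, 18.9], [-5.5, -16.6, 18.7]] twist [-0.0001, 0.0577, -0.0011] force [-0.8 -0.1 -1.7] w 0.144 t 15.45
```

send_rows:
  claw: [1,1,1,1,1,1]
  translation:
    - [-1,-16,19]
    - [-2,-17,19]
    - [-3,-17,19]
    - [-4,-17,19]
    - [-5,-16,17]
    - [0,0,0]
  twist:
    - [0,0.058,0]
    - [0,0.058,0]
    - [0,0.058,0]
    - [0,0.058,0]
    - [0,0.058,0]
    - [0,0,0]

```text
time: 16.2
eef_pos: [0.5835, -0.1884, 0.2001]
tcp_rot: [-180.0, -16.6, -0.4]
wrist_force: [-0.1, -0.0, -0.6]
gripper_width: 0.141
```

Run:
```python
from h import *
p,s=pose();print(p,s['tcp_rot'],s['wrist_force'])
plan([.582,-.190,.198],[180,-16,0],1)
```

```text
[ 0.58346559 -0.18838429  0.20013055] [-179.98230495  -16.59717871   -0.36712406] [-0.1217152  -0.01668306 -0.55734662]
translation [[-2.0, 1.6, 1.6]] twist [0.0015, -0.0104, -0.0061] force [-0.1 -0.  -0.6] w 0.141 t 16.2
```

send_rows:
  claw: [1,1,1]
  translation:
    - [-2,2,12]
    - [0,0,12]
    - [0,0,0]
  twist:
    - [0.001,-0.01,-0.006]
    - [0,0,0]
    - [0,0,0]

```text
time: 16.58
eef_pos: [0.5902, -0.192, 0.1761]
tcp_rot: [179.9, -16.0, 0.0]
wrist_force: [-0.1, -0.8, -1.1]
gripper_width: 0.141
```

Run:
```python
from h import *
p,s=pose();print(p,s['tcp_rot'],s['wrist_force']);R=Ro.from_euler('xyz',s['tcp_rot'],degrees=True)
w=cap('wrist','w7.png');c=cap('side','s7.png')
for n,k in(('w',w),('s',c)):print(n,proj(k,[p+R.apply([0,0,.062]),p,[.6108,-.1892,.0972]]))
a=cv2.resize(cv2.imread('pics/w7.png')[180:280,270:370],(400,400),interpolation=cv2.INTER_CUBIC)
b=cv2.resize(cv2.imread('pics/s7.png')[190:250,310:370],(400,400),interpolation=cv2.INTER_CUBIC)
cv2.imwrite('pics/m7.png',np.hstack([a,b]))
```

```text
[ 0.59022148 -0.19197062  0.17614103] [ 1.79906723e+02 -1.59840596e+01  2.54692699e-02] [-0.13614547 -0.7843559  -1.05320685]
w [[316.52506898 254.73953748]
 [316.74402124 287.15929858]
 [313.9159025  243.8550167 ]]
s [[341.1903069  226.74730889]
 [338.83072774 208.86602581]
 [340.46424937 232.48132145]]
```

View pics/m7.png

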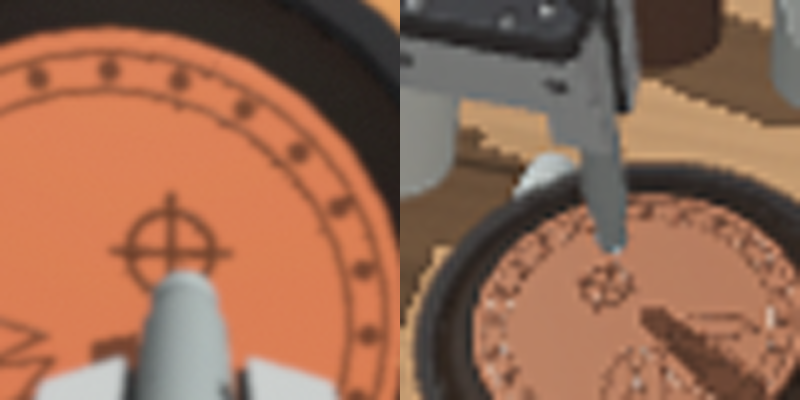

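Wrist: mark at (312.8,242.5), tip edge at (316.8,247.5); side: tip (342.4,227.8), mark (341,233). Correct about -3 mm in tool x and y, and close in.

send_rows:
  claw: [1,1,1]
  translation:
    - [-3,-3,7]
    - [0,0,7]
    - [0,0,0]
  twist:
    - [0,0,0]
    - [0,0,0]
    - [0,0,0]

```text
time: 17.05
eef_pos: [0.5915, -0.189, 0.1621]
tcp_rot: [179.9, -16.1, 0.0]
wrist_force: [-0.2, 1.0, -0.9]
gripper_width: 0.143
```

```bash
cat > chk.py <<'E'
import sys
from h import *
k=sys.argv[1];p,s=pose();print(p,s['tcp_rot'],s['wrist_force']);R=Ro.from_euler('xyz',s['tcp_rot'],degrees=True)
M=np.array([.6098,-.1888,.097]);print('TCP->mark in tool mm',R.inv().apply(M-p)*1000)
w=cap('wrist','w%s.png'%k);c=cap('side','s%s.png'%k)
for n,q in(('w',w),('s',c)):print(n,np.round(proj(q,[p+R.apply([0,0,.062]),p,M]),1).tolist())
a=cv2.resize(cv2.imread('pics/w%s.png'%k)[200:280,280:360],(400,400),interpolation=cv2.INTER_CUBIC)
b=cv2.resize(cv2.imread('pics/s%s.png'%k)[200:250,315:365],(400,400),interpolation=cv2.INTER_CUBIC)
cv2.imwrite('pics/m%s.png'%k,np.hstack([a,b]))
E
python3 chk.py 8
```

```text
[ 0.59149357 -0.18898139  0.16206848] [ 1.79908855e+02 -1.60727724e+01  9.54852046e-03] [-0.24542352  1.04179375 -0.87220803]
TCP->mark in tool mm [-0.42385894 -0.28586737 67.59292946]
w [[316.5, 254.7], [316.7, 287.2], [315.9, 252.2]]
s [[340.1, 231.1], [337.7, 213.6], [340.2, 232.8]]
```

View pics/m8.png

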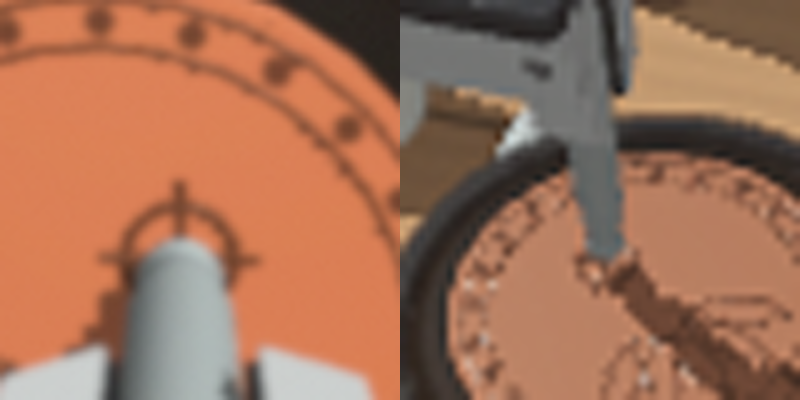

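Wrist: mark cross at (316,252), tip centred at x≈316.4 with edge 248 as the model predicts; a few mm of gap left. Close in slowly.

send_rows:
  claw: [1,1,1]
  translation:
    - [-0.3,-0.3,2]
    - [0,0,2]
    - [0,0,0]
  twist:
    - [0,0.001,0]
    - [0,0,0]
    - [0,0,0]

```text
time: 17.52
eef_pos: [0.5926, -0.1889, 0.1588]
tcp_rot: [179.9, -16.2, 0.0]
wrist_force: [0.6, 0.7, -1.1]
gripper_width: 0.144
```

```bash
cat > st.py <<'E'
from h import *
F=[];P=[]
for i in range(6):
    p,s=pose();F.append(s['wrist_force']);P.append(p);arm.capture('wrist')
R=Ro.from_euler('xyz',s['tcp_rot'],degrees=True);n=-R.as_matrix()[:,2]
print('F',np.round(np.mean(F,0),2),'std',np.round(np.std(F,0),2),'along n',round(np.mean(F,0)@n,2),s['tcp_rot'])
print('to mark, tool mm',np.round(R.inv().apply(np.array([.6098,-.1888,.097])-np.mean(P,0))*1000,2),s['time'])
E
python3 st.py
```

```text
F [ 0.15  0.04 -1.11] std [0.39 0.55 0.41] along n -1.11 [ 1.79905593e+02 -1.62162157e+01 -2.90889676e-03]
to mark, tool mm [-0.85 -0.28 64.24] 17.775
```

send_rows:
  claw: [1,1,1]
  translation:
    - [-0.8,-0.3,1]
    - [0,0,1.5]
    - [0,0,0]
  twist:
    - [0,-0.003,0]
    - [0,0,0]
    - [0,0,0]

```text
time: 18.2
eef_pos: [0.5926, -0.1886, 0.1563]
tcp_rot: [179.9, -16.0, -0.0]
wrist_force: [-1.7, 0.3, 1.1]
gripper_width: 0.141
```

```bash
python3 st.py; python3 chk.py 9
```

```text
F [-1.33  0.23  1.07] std [0.44 0.34 0.49] along n 1.39 [ 1.79913158e+02 -1.60421947e+01 -6.20248194e-03]
to mark, tool mm [1.200e-01 4.000e-02 6.178e+01] 18.45
[ 0.59261359 -0.1886394   0.15637005] [ 1.79910404e+02 -1.60421167e+01  1.68757808e-03] [-0.55624028  0.54031868  1.25586265]
TCP->mark in tool mm [ 0.11059869  0.06445823 61.80764818]
w [[316.5, 254.8], [316.7, 287.2], [316.7, 254.9]]
s [[340.1, 232.8], [337.7, 215.5], [340.2, 232.8]]
```

View pics/m9.png

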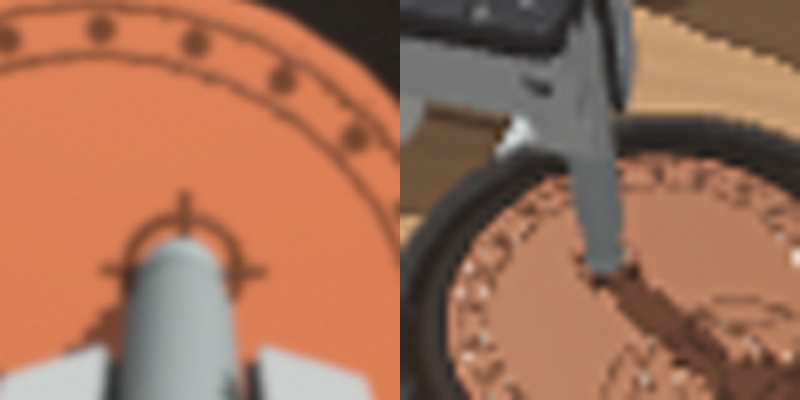

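Contact: wrist cross at (316.8,253.8) with the tip on it; net normal force ≈2.5 N (baseline -1.1). Press about 1.2 mm more.

send_rows:
  claw: [1,1,1]
  translation:
    - [0,0,1.2]
    - [0,0,0]
    - [0,0,0]
  twist:
    - [0,0,0]
    - [0,0,0]
    - [0,0,0]

```text
time: 18.98
eef_pos: [0.593, -0.1887, 0.1553]
tcp_rot: [179.9, -16.1, -0.0]
wrist_force: [-2.2, 0.2, 2.4]
gripper_width: 0.143
```

```bash
python3 st.py
```

```text
F [-2.01  0.37  2.7 ] std [0.42 0.31 0.38] along n 3.15 [ 1.79914540e+02 -1.60551090e+01 -4.55300885e-03]
to mark, tool mm [ 3.000e-02 -0.000e+00  6.067e+01] 19.225
```

send_rows:
  claw: [1,1,1]
  translation:
    - [0,0,0.5]
    - [0,0,0]
    - [0,0,0]
  twist:
    - [0,0,0]
    - [0,0,0]
    - [0,0,0]

```text
time: 19.65
eef_pos: [0.5931, -0.1887, 0.1548]
tcp_rot: [179.9, -16.1, -0.0]
wrist_force: [-2.3, 0.8, 4.2]
gripper_width: 0.145
```

```bash
python3 st.py; python3 chk.py 10
python3 - <<'E'
from h import *
t=cap('top','t10.png');a=cv2.resize(cv2.imread('pics/m10.png'),(640,320));b=cv2.resize(cv2.imread('pics/s10.png'),(320,240));c=cv2.resize(cv2.imread('pics/t10.png'),(320,240))
cv2.imwrite('pics/f10.png',np.vstack([a,np.hstack([b,c])]))
E
```

```text
F [-2.27  0.7   3.56] std [0.59 0.68 0.46] along n 4.05 [ 1.79916883e+02 -1.60557333e+01 -7.61584921e-03]
to mark, tool mm [ 3.000e-02 -2.000e-02  6.017e+01] 19.9
[ 0.59316747 -0.18870405  0.15481697] [ 1.79914089e+02 -1.60578007e+01 -1.93389844e-03] [-2.80183187  0.7553541   3.90088443]
TCP->mark in tool mm [-8.99384126e-03  5.17932620e-03  6.01618829e+01]
w [[316.6, 254.8], [316.8, 287.2], [316.5, 255.5]]
s [[340.2, 233.2], [337.9, 215.9], [340.2, 232.8]]
```

View pics/f10.png

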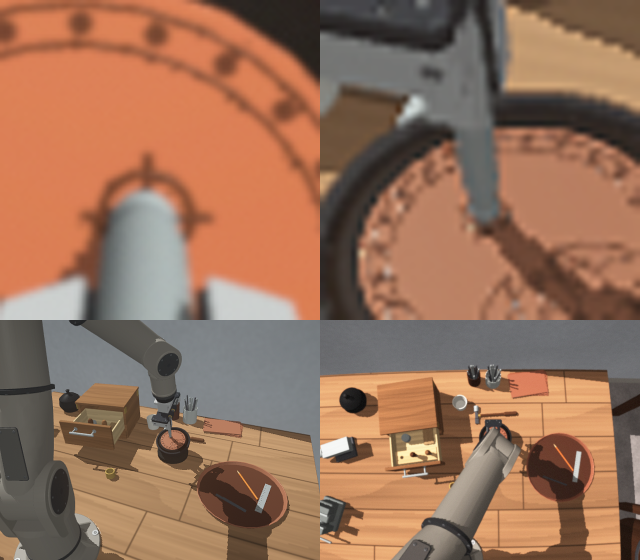

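Wrist: the cross is at (316.8,254) under the tip. The drawer is open with two tools still standing in the block, and everything else is in place. Net push is about 5.1 N, so I'm handing in.

```bash
python3 -c "
from rig import arm;print(arm.close_job())"
```

```text
the job is handed in; nothing more can be done
None
```

I opened the drawer by its bar handle, lifted the steel punch out of the left-hand hole, and set its ball tip on the scribed cross. I handed in still gripping and pressing, at about 20 s.

**Last checks**
- **Tip on mark:** in the wrist picture the cross sits within about 1 mm of the tip. The side view agreed to about 2 mm, which is close to what one pixel is worth in that view.
- **Push:** about 5.1 N along the sheet normal, after subtracting the −1.1 N reading taken before contact. The sensor noise is about ±0.5 N.
- **Squareness:** the tool is tilted 16.1° towards the robot. The disc fit gave 15.4° when free and pointed straight at the robot to within about 3°. I judge the punch square to within about 1–2°.
- **Drawer and bench:** the drawer stands about 162–165 mm open. The other two tools are still in the block, and nothing else on the bench looks moved.

**What did not go cleanly**
- **Drawer stop:** I pulled slightly past the stop, and for a moment the wrist showed about 62 N along the pull and 52 N downwards. That is under the 120 N wrist limit. I eased off at once.
- **Sideways force:** about 1 N remains at the tip, more than a perfectly square push would give. I took it as friction.

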